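# Turn the dust elbow to its pipe

## Robot

A 7-joint arm with a two-finger parallel gripper is mounted at the origin on the work surface. World frame = base frame: x ahead of the robot, y to its left, z up, the work surface at z = 0. Lengths are in m, angles in rad, forces in N, time in s.
With the tool pointing down it reaches from about 0.4 to 0.85 m from the base axis. Payload 10.4 kg.
Tool frame: the origin (TCP) lies between the finger pads; the fingertips stand 22 mm ahead of it and the grasp point (between the pads) lies 3 mm ahead of it; z points along the fingers, y is the line along which they close (so a half turn about z gives the same grasp; the last joint's range is limited). The gripper opens to 85 mm and grips with 20 to 120 N. Pads are 22 mm wide; open, the fingers measure 114 mm over their backs; the gripper's body (76 mm by 85 mm) begins 54 mm behind the grasp point. The pads swing forward as they close: fully open they stand 13 mm farther back than shut.
Start: joints at [-1.313, 0.332, -0.065, 1.46, 0.022, 1.35, -0.088], TCP at [0.173, 0.601, 0.253] pointing down, gripper open.
Joint ranges: [-2.6, 2.6], [-0.5, 2.12], [-1.47, 1.34], [0.16, 2.42], [-1.27, 4.41], [0.06, 2.06], [-2.6, 2.6]. Speed limits (rad/s): [2.22, 2.22, 2.79, 2.79, 3.14, 3.14, 3.14].

## Interface

Orientations are given as a unit quaternion [x, y, z, w].
In Python, from workcell import manip, camera, ticket, boxes_of, outline_of gives the robot as it stands.
- The arm moves only by the tool carry_out, never from a script. Its argument "deltas" is a list of rows, each a list of 5 numbers: the shift along the tool's x, y, z as a fraction of full scale, then the turn about the tool's z as a fraction of full scale, then the opening, from -1 (shut) to 1 (fully open), so that 0 is half open. In form: [[tx, ty, tz, spin, gripper], ...]. A call has 1 to 20 rows; each row is the pose to reach, as a shift and turn from the pose commanded when the call began, along the tool's axes at that moment; what a row does not reach only later rows make up. Full scale, the value 1, is 150 mm for a shift and 30 degrees for a turn. A row lasts 1/8 s, in which the tool goes at most 62.5 mm and 10.7 degrees, less where a joint would pass 70% of its speed; a pose out of reach is approached as far as the arm can. A call with a number of a shift or a turn outside -1 to 1 is refused whole. A call with a gripper value outside its range is refused whole. The fingers move at their own pace and stop on an object; "force" is the grip in N (left out, the last holds). Time passes only in rows, so rows that repeat a pose let the fingers close. It gives the time, the measured TCP pose, the force, the opening and the grip force at its end, in the units of the state.
- manip.get_obs(): the state, without advancing time (a new reading comes with each control period).
- camera(name): name is "side" or "top" or "wrist"; returns a dict with "img" (420x560x3 uint8, red, green, blue), "depth" (420x560 float32, m along the optical axis (not along the pixel's ray), 0 where there is no reading), "vertical_fov" (degrees; the focal length in pixels is half the picture's height over the tangent of half this angle, whatever the lens; pixels are square), "cx", "cy" (the principal point, pixels), "k1" (the pictures are not rectified: a ray, as slopes to the right and down, at radius r is drawn at 1 + k1 r^2 times it, then the intrinsics apply), "R" (3x3) and "t" (3): a world point X has camera coordinates R X + t. Camera axes: x right, y down, z forward; pixel columns grow to the right and rows downward; lengths in m; the calibration is good to about 2 mm. A picture is of the moment at which its call begins.
- ticket.hand_in(): hands the job in; it is judged then, once.
Trained networks look in a picture, given as the dict that the camera call returned (one of the last four; its "shot" number tells which), for a name from the list of things; names that differ only in an ending like _2 or _b are one class to them, and where a whole thing is asked for, a point or a joint stands for the part that bears it (a point fixed in the world has none). Each returns a list of dicts, best first, with "conf" (0 to 1); they miss things now and then, are a little off and sometimes report something else, mostly with a low value. They report only what shows in the picture. A call takes as long as a camera call. They do not tell look-alikes from the thing itself.
- boxes_of(query, picture): "position" ([x, y, z] in m, in world coordinates, good to about 4 mm: the middle of the surface that is visible of it).
- outline_of(query, picture): "region" (420x560 bool, what is visible of it).
The state is a dict: "clock": time; "joint_pos": joint angles; "joint_velocities": joint speeds; "tau": joint torques, N m; "position": TCP position; "ee_rot": TCP orientation; "ft_force": force on the tool from outside, world axes, zero at the start; "torque": the same for the moment, N m; "grip_width": opening from 0.0 (shut) to 1.0 (fully open); "grasp_force": force on a finger pad.
Only numpy, scipy, OpenCV 4.12 (cv2) and the standard library are available. Lean on these libraries where they do the work, as an engineer would, in place of code of your own. Each camera call takes 0.05 s, during which the arm holds its last target. There are 200 camera calls.

## Task

Pick up the black elbow fitting (the one with a single side outlet, not the tee with two) and set it fully down and level over the upright dust stub on the plywood base, with its outlet facing straight at the open end of the grey pipe, so that a sleeve can later join the two. Let go of it, and leave the tee standing where it is.

Things in the scene. Friction and masses are not known exactly. Their poses are not given: they have to be found in the camera images.
- elbow: Black plastic pipe elbow, 0.1 kg, loose, standing on its open socket. Origin: centre of the socket's underside; z up, x along the single side outlet. Socket: tube 56 mm outside, 48 inside, 38 deep. Above it flat cheeks to grip at y = -25 and +25 mm, 36 mm long in x about the axis, z = 44 to 80. Outlet tube along x at z = 62, 48 wide, with a 54 mm collar at x = 43 to 62. Height 89 mm.
- elbow_mouth (a point): Centre of the elbow's outlet mouth, at x = 62, y = 0, z = 62 mm of the elbow; x, y, z axes as the elbow's.
- station: Fixed plywood base 305 x 110 x 18 mm with a grey dust stub and pipe. Origin: on the upright stub's axis at bench level; z up, x to the pipe. Stub: 80 mm flange, top at z = 24 mm (the elbow's underside rests on it when home), with a tapered plug 43 mm wide there, 26 at its top (z = 56). Pipe: 48 mm, level along x at z = 86, open end at x = 90 facing the stub, top at 110. Base: x = -55 to 250.
- tee: Bystander: black plastic tee of the same make, 0.13 kg, loose, standing on its open socket: as the elbow, but with two opposite outlets, along +x and -x, each reaching 62 mm from the axis. Origin: centre of the socket's underside, z up. Height 89 mm.
Not all that is in view belongs to the job. Leave any orange, turquoise or white look-alike of the elbow alone.

How it is judged:
By the outcome, as a careful person would: the job done as asked, in the order asked, and still so for the second after the job is handed in, with the robot touching nothing.
It also fails if it takes over 35 s, if anything falls off the work surface, if the arm or the gripper's body presses on something with over 40 N, if the wrist force passes 120 N, or if a joint passes its speed limit or range.

## Working session

There is one attempt and no reset: what is moved stays moved. The work goes in short steps, Python scripts to look and compute and a tool call to move; the robot and the scene stay as the last step left them, time stands still between calls to the robot, and variables do not carry over. Pictures are saved under pics/ and viewed, at most 10 in all, crops included, and the job is handed in when it is done.

Besides the shell and the picture viewer there is one more tool, called by a JSON object that holds its "api" and its "payload". carry_out: Moves the arm, as the interface text tells. Its arguments: {"type":"object","properties":{"deltas":{"type":"array","items":{"type":"array","items":{"type":"number"}}},"force":{"type":"number"}},"required":["deltas"]}

```bash
mkdir -p pics
cat > h.py <<'E'
import numpy as np, cv2
from workcell import manip, camera, ticket, boxes_of, outline_of
def K(p):
    f=210/np.tan(np.radians(p["vertical_fov"])/2)
    return np.array([[f,0,p["cx"]],[0,f,p["cy"]],[0,0,1.]]), np.array([p["k1"],0,0,0,0.])
def cloud(p,mask):
    v,u=np.nonzero(mask&(p["depth"]>0)); k,d=K(p)
    n=cv2.undistortPoints(np.c_[u,v].astype(float)[:,None],k,d)[:,0]
    z=p["depth"][v,u]; c=np.c_[n*z[:,None],z]
    return (c-p["t"])@np.array(p["R"]), u, v
def proj(p,X):
    k,d=K(p); return cv2.projectPoints(np.array(X,float).reshape(-1,1,3),cv2.Rodrigues(np.array(p["R"]))[0],np.array(p["t"],float),k,d)[0][:,0]
def save(p,n): cv2.imwrite("pics/"+n,cv2.cvtColor(p["img"],cv2.COLOR_RGB2BGR))
E
python3 - <<'E'
from h import *
ims=[]
for n in ["top","side"]:
    p=camera(n); ims.append(p["img"])
    for q in ["elbow","tee","station","elbow_mouth"]:
        print(n,q,[(np.round(b["position"],3).tolist(),round(b["conf"],2),np.round(proj(p,b["position"])[0]).tolist()) for b in boxes_of(q,p)])
    save(p,n+"0.png")
o=manip.get_obs(); print(o["position"],o["ee_rot"],o["clock"])
E
```

```text
top elbow [([0.583, -0.028, 0.08], 0.83, [267.0, 173.0]), ([0.54, -0.153, 0.08], 0.77, [327.0, 194.0]), ([0.456, -0.038, 0.082], 0.75, [271.0, 234.0]), ([0.37, -0.145, 0.08], 0.74, [323.0, 276.0])]
top tee [([0.582, -0.308, 0.084], 0.59, [402.0, 174.0])]
top station [([0.522, 0.226, 0.016], 0.83, [153.0, 203.0])]
top elbow_mouth [([0.536, -0.149, 0.079], 0.88, [325.0, 196.0]), ([0.454, -0.039, 0.082], 0.76, [272.0, 235.0]), ([0.58, -0.029, 0.078], 0.69, [267.0, 174.0]), ([0.381, -0.143, 0.08], 0.66, [322.0, 271.0]), ([0.586, -0.306, 0.08], 0.21, [400.0, 172.0])]
side elbow [([0.539, -0.163, 0.062], 0.96, [315.0, 245.0]), ([0.448, -0.072, 0.064], 0.93, [252.0, 228.0]), ([0.573, -0.036, 0.058], 0.75, [301.0, 209.0]), ([0.37, -0.157, 0.076], 0.69, [226.0, 260.0])]
side tee [([0.573, -0.324, 0.072], 0.83, [383.0, 294.0])]
side station [([0.519, 0.226, 0.02], 0.86, [238.0, 175.0])]
side elbow_mouth [([0.534, -0.166, 0.065], 0.91, [314.0, 246.0]), ([0.369, -0.159, 0.074], 0.84, [226.0, 262.0]), ([0.575, -0.039, 0.062], 0.66, [303.0, 207.0]), ([0.448, -0.072, 0.066], 0.59, [252.0, 228.0])]
[0.17319541 0.6005393  0.2533273 ] [ 1.39928806e-01  9.90161566e-01  4.16237496e-05 -1.46295426e-06] 0.5
```

View pics/top0.png

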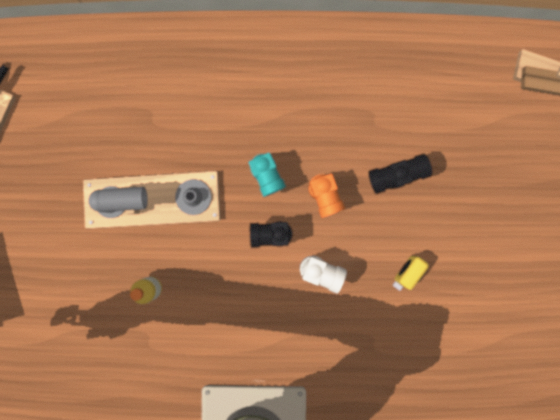

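View pics/side0.png

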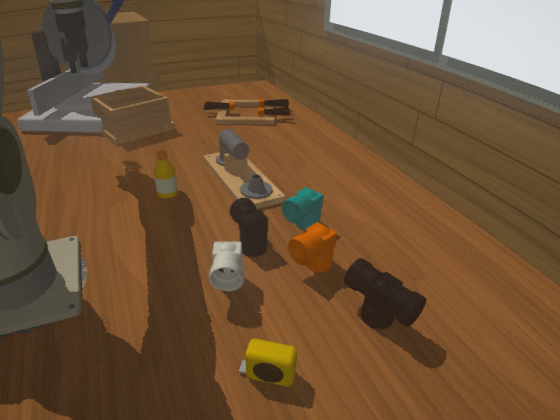

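Top picture: the black elbow is at about (271,234), socket end (282,234), outlet to the left (257,235), toward +y. The stub is at (193,197) with the pipe to its left, the tee at (402,174), and the look-alikes are turquoise, orange and white.

```bash
cat > fit.py <<'E'
from h import *
from scipy.optimize import least_squares
def station(p):
    m=max(outline_of("station",p),key=lambda b:b["conf"])["region"]
    P,u,v=cloud(p,m)
    pi=P[P[:,2]>.095]; d=None
    b=P[(P[:,2]>.01)&(P[:,2]<.023)]
    r=cv2.minAreaRect((P[P[:,2]>.008][:,:2]*1000).astype(np.float32))
    t=P[(P[:,2]>.045)&(P[:,2]<.06)]
    return r,pi,t,P
def elbow_fit(P,x0):
    # distance to outlet cylinder/collar (horizontal) or socket cylinder (vertical)
    def res(q):
        c,s=np.cos(q[2]),np.sin(q[2]); d=P[:,:2]-q[:2]; z=P[:,2]-q[3]
        x=d@[c,s]; y=d@[-s,c]
        ro=np.hypot(y,z-.062); col=np.hypot(np.maximum(np.abs(x-.0525)-.0095,0),ro-.027)
        tube=np.hypot(np.maximum(-x,0)+np.maximum(x-.043,0),ro-.024)
        soc=np.hypot(np.hypot(x,y)-.028,np.maximum(z-.038,0))
        end=np.hypot(x-.062,np.maximum(ro-.027,0)+np.maximum(.02-ro,0))
        ch=np.hypot(np.abs(y)-.025,np.maximum(np.abs(x)-.018,0)+np.maximum(np.abs(z-.062)-.018,0))
        sph=np.abs(np.sqrt(x*x+y*y+(z-.062)**2)-.026)
        return np.min([col,tube,soc,end,ch,sph],0)
    return least_squares(res,x0,loss="soft_l1",f_scale=.002)
E
python3 - <<'E'
from fit import *
pt=camera("top"); 
r,pi,t,P=station(pt); print("rect",r)
for n,a in(("pipe",pi),("plug",t)):
    if len(a): print(n,len(a),a.mean(0).round(4),a.min(0).round(4),a.max(0).round(4))
E_=[]
for n in("top","side"):
    p=camera(n)
    for o in outline_of("elbow",p):
        g=p["img"][o["region"]].mean(0)
        P,u,v=cloud(p,o["region"])
        print(n,g.round(),np.median(P,0).round(3))
        if g.max()<60:
            f=elbow_fit(P[P[:,2]>.008],[.456,-.06,1.57,0]); print(n,f.x.round(4),f.cost/len(P)); E_.append(P[P[:,2]>.008])
f=elbow_fit(np.vstack(E_),[.456,-.06,1.57,0]);print(f.x.round(4),np.median(f.fun))
E
```

```text
rect ((528.5030517578125, 233.14329528808594), (110.76809692382812, 305.23675537109375), 3.7674243450164795)
pipe 1088 [0.5244 0.2804 0.1054] [0.502  0.2248 0.0951] [0.55   0.3427 0.1133]
plug 191 [0.531  0.1493 0.0537] [0.4973 0.1204 0.0451] [0.5561 0.3174 0.0594]
top [224. 219. 211.] [ 0.377 -0.143  0.081]
top [231. 137.  71.] [ 0.537 -0.149  0.081]
top [54. 47. 46.] [ 0.456 -0.037  0.081]
top [ 4.5570e-01 -5.4600e-02  1.6241e+00 -9.0000e-04] 1.145721214343191e-06
top [ 75. 166. 160.] [ 0.58  -0.028  0.081]
side [48. 89. 81.] [ 0.578 -0.038  0.059]
side [134.  69.  12.] [ 0.537 -0.166  0.062]
side [51. 41. 34.] [ 0.447 -0.07   0.066]
side [ 4.5570e-01 -5.4600e-02  1.6397e+00 -1.2000e-03] 9.785562068258226e-07
side [136. 132. 121.] [ 0.37  -0.161  0.076]
[ 4.5570e-01 -5.4600e-02  1.6311e+00 -1.0000e-03] 0.0009616488609154594
```

{"api": "carry_out", "payload": {"deltas": [[0.3,-0.4,0,0.35,1],[0.5,-0.8,0,0.7,1],[0.6,-1,0,1,1],[0.6,-1,0,1,1]]}}

```text
clock: 1.3
position: [0.0425, 0.4797, 0.2539]
ee_rot: [0.391, 0.921, 0.0, -0.0]
ft_force: [0.3, -0.1, -0.0]
grip_width: 0.995
grasp_force: 0.0
```

The fit puts the elbow at (0.456, -0.055) with yaw 93.4°. The station origin is near (0.535, 0.136) with yaw 93.8°, and the pipe end and base size agree with the sizes given. My first move had the x sign wrong, so I'll compute deltas from here on.

```bash
cat > go.py <<'E'
import sys
from h import *
from scipy.spatial.transform import Rotation as Ro
o=manip.get_obs(); R=Ro.from_quat(o["ee_rot"]).as_matrix(); x,y,z,yaw=map(float,sys.argv[1:5])
d=R.T@(np.array([x,y,z])-o["position"])/.15
a=np.degrees(np.arctan2(R[1,0],R[0,0]))
print("units",d.round(4),"spin",round(((a-yaw+180)%360-180)/30,4),"yaw now",a.round(2),"pos",o["position"].round(4),"tilt",R[:,2].round(3),o["clock"],"q",np.round(o["joint_pos"],2))
E
python3 go.py .456 -.055 .25 93.5
```

```text
units [-4.479  -0.4943  0.0226] spin 1.3504 yaw now 134.01 pos [0.0425 0.4797 0.2539] tilt [-0.     0.001 -1.   ] 1.3 q [-1.47  0.02 -0.11  1.82  0.    1.3  -0.81]
```

{"api": "carry_out", "payload": {"deltas": [[-0.3,0.3,0,0.35,1],[-0.6,0.6,0,0.7,1],[-1,0.9,0,1,1],[-1,0.9,0,1,1]]}}

```text
clock: 1.8
position: [0.2517, 0.4654, 0.2533]
ee_rot: [0.619, 0.785, 0.0, 0.001]
ft_force: [-0.2, -0.0, -0.3]
grip_width: 1.001
grasp_force: 0.0
```

```bash
python3 go.py .456 -.055 .25 93.5
```

```text
units [-3.6909  0.5169  0.0255] spin 0.332 yaw now 103.46 pos [0.2517 0.4654 0.2533] tilt [ 0.002 -0.    -1.   ] 1.8 q [-1.26  0.12  0.11  1.72 -0.01  1.3  -0.92]
```

{"api": "carry_out", "payload": {"deltas": [[-0.35,0.3,0,0.332,1],[-0.7,0.6,0,0.332,1],[-1,0.9,0,0.332,1],[-1,0.9,0,0.332,1]]}}

```text
clock: 2.3
position: [0.4172, 0.3508, 0.2535]
ee_rot: [0.684, 0.73, 0.0, 0.001]
ft_force: [0.7, 1.8, 0.2]
grip_width: 1.004
grasp_force: 0.0
```

```bash
python3 go.py .456 -.055 .25 93.5
python3 - <<'E'
from h import *
p=camera("wrist"); save(p,"w1.png"); print(np.round(-np.array(p["R"]).T@p["t"],3),p["R"])
E
```

```text
units [-2.7162  0.0838  0.0253] spin 0.0066 yaw now 93.7 pos [0.4172 0.3508 0.2535] tilt [ 0.001 -0.001 -1.   ] 2.3 q [-1.04  0.15  0.28  1.69 -0.04  1.31 -0.68]
[0.412 0.421 0.374] [[ 0.99793907  0.06413402  0.0021063 ]
 [ 0.06106053 -0.95918314  0.27611467]
 [ 0.01972867 -0.275417   -0.96112239]]
```

Next I move along −x, passing over the stub for a wrist view of it.

{"api": "carry_out", "payload": {"deltas": [[-0.4,0.2,0,0,1],[-0.8,0.4,0,0,1],[-1,0.5,0,0,1],[-1,0.5,0,0,1]]}}

```text
clock: 2.85
position: [0.4997, 0.2073, 0.2534]
ee_rot: [0.683, 0.73, 0.0, 0.0]
ft_force: [-0.1, 0.6, -0.0]
grip_width: 0.997
grasp_force: 0.0
```

```bash
python3 go.py .456 -.055 .25 93.5
python3 - <<'E'
from fit import *
p=camera("wrist"); save(p,"w2.png")
r,pi,t,P=station(p); print(r)
# plug/flange circle fits
q=P[(np.hypot(P[:,0]-.535,P[:,1]-.136)<.05)]
for a,b in((.021,.027),(.03,.04),(.04,.05),(.053,.06)):
    s=q[(q[:,2]>a)&(q[:,2]<b)]
    if len(s)>5: print(a,len(s),s.mean(0).round(4),cv2.minEnclosingCircle((s[:,:2]*1000).astype(np.float32)))
pi=P[(P[:,2]>.095)]
if len(pi): print("pipe",pi.mean(0).round(4),pi[:,1].min())
E
```

```text
units [-1.7258 -0.4059  0.0235] spin 0.0096 yaw now 93.79 pos [0.4997 0.2073 0.2534] tilt [ 0. -0. -1.] 2.85 q [-0.85  0.14  0.41  1.71 -0.06  1.3  -0.36]
((528.58837890625, 234.24331665039062), (110.50950622558594, 304.0321960449219), 3.9096157550811768)
0.021 2346 [0.5344 0.1402 0.0245] ((535.0604248046875, 137.03076171875), 39.99745178222656)
0.03 252 [0.532  0.1489 0.0349] ((534.8801879882812, 137.68218994140625), 20.761728286743164)
0.04 233 [0.5322 0.1467 0.0449] ((535.0274658203125, 137.43447875976562), 17.99103546142578)
0.053 488 [0.5348 0.1382 0.0564] ((534.694091796875, 137.62728881835938), 14.092768669128418)
pipe [0.5238 0.2851 0.106 ] 0.2256937545374192
```

View pics/w2.png

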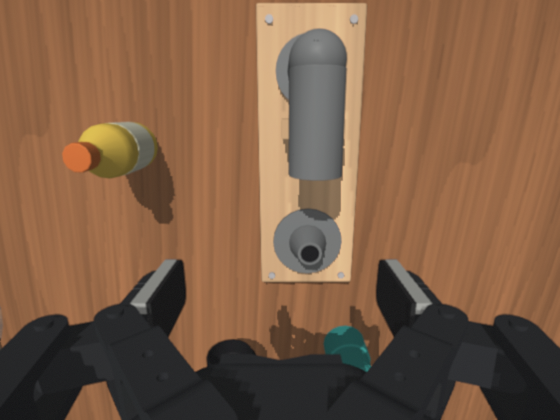

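The wrist picture shows the plug at pixel (310,252) and the pipe end at (316,178). The stub axis comes out at (0.535, 0.137), yaw 93.85°. Next is the elbow.

{"api": "carry_out", "payload": {"deltas": [[-0.4,-0.15,0,0,1],[-0.8,-0.3,0,0,1],[-1,-0.4,0,0,1],[-1,-0.4,0,0,1],[-1,-0.4,0,0,1]]}}

```text
clock: 3.58
position: [0.4491, 0.0577, 0.2535]
ee_rot: [0.681, 0.732, 0.0, -0.0]
ft_force: [0.9, 0.1, -0.2]
grip_width: 1.0
grasp_force: 0.0
```

```bash
python3 - <<'E'
from fit import *
p=camera("wrist"); save(p,"w3.png")
for o in outline_of("elbow",p):
    g=p["img"][o["region"]].mean(0); P,u,v=cloud(p,o["region"])
    print(g.round(),o["conf"],np.median(P,0).round(3))
    if g.max()<70:
        Q=P[P[:,2]>.008]
        for w in(1.55,1.7):
            f=elbow_fit(Q,[.456,-.055,w,0]); print(f.x.round(4),np.degrees(f.x[2]),np.median(f.fun))
        pt=P[P[:,2]>.084][:,:2]; d=cv2.fitLine((pt*1000).astype(np.float32),cv2.DIST_HUBER,0,.01,.01).ravel(); print("ridge",d,np.degrees(np.arctan2(d[1],d[0])))
E
python3 go.py .456 -.055 .25 93.5
```

```text
[37. 35. 36.] 0.84 [ 0.454 -0.022  0.081]
[ 4.5630e-01 -5.5600e-02  1.6262e+00  4.0000e-04] 93.17192370434738 0.0006889636264990028
[ 4.563e-01 -5.560e-02  1.628e+00  4.000e-04] 93.27611958190505 0.0006894578399573303
ridge [ 4.3979000e-02 -9.9903244e-01  4.5436667e+02 -2.3920267e+01] -87.47937
[191. 187. 176.] 0.76 [ 0.382 -0.111  0.068]
[129.  72.  39.] 0.71 [ 0.55  -0.123  0.049]
[ 61. 142. 135.] 0.69 [ 0.585 -0.006  0.073]
units [-0.7509 -0.0094  0.0218] spin 0.0213 yaw now 94.14 pos [0.4493 0.0574 0.2532] tilt [ 0. -0. -1.] 3.675 q [-0.74 -0.08  0.49  1.91  0.04  1.3  -0.19]
```

View pics/w3.png

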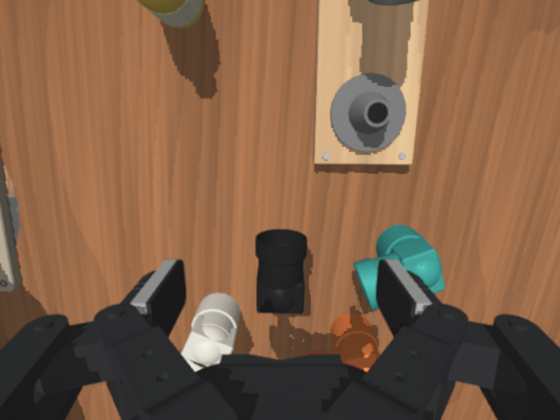

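The elbow's mouth is at (282,240) and its body at (281,290) in the wrist picture. It lies clear between the finger lines, and the fit agrees: (0.456, -0.0555), yaw about 93.3°.

{"api": "carry_out", "payload": {"deltas": [[-0.4,0,0,-0.028,1],[-0.755,-0.01,0,-0.028,1],[-0.755,-0.01,0.3,0.028,1],[-0.755,-0.01,0.5,0.028,1],[-0.755,-0.01,0.5,0.028,1],[-0.755,-0.01,0.5,0.028,1]]}}

```text
clock: 4.42
position: [0.4563, -0.057, 0.1794]
ee_rot: [0.687, 0.726, 0.0, 0.0]
ft_force: [-0.0, -0.6, 0.0]
grip_width: 1.001
grasp_force: 0.0
```

```bash
python3 go.py .456 -.0555 .064 93.3
```

```text
units [ 0.0101 -0.0023  0.7691] spin -0.0039 yaw now 93.18 pos [ 0.4563 -0.057   0.1794] tilt [ 0.001 -0.    -1.   ] 4.425 q [-0.63 -0.    0.66  2.01  0.    1.14  0.09]
```

{"api": "carry_out", "payload": {"deltas": [[0.01,0,0.25,0,1],[0.01,0,0.5,0,1],[0.01,0,0.77,0,1],[0.01,0,0.77,0,1],[0.01,0,0.77,0,1],[0.01,0,0.77,0,-1],[0.01,0,0.77,0,-1],[0.01,0,0.77,0,-1],[0.01,0,0.77,0,-1],[0.01,0,0.77,0,-1],[0.01,0,0.77,0,-1],[0.01,0,0.77,0,-1]], "force": 40}}

```text
clock: 5.92
position: [0.4562, -0.0559, 0.0639]
ee_rot: [0.688, 0.726, 0.001, 0.0]
ft_force: [-1.6, 1.0, 9.1]
grip_width: 0.583
grasp_force: 39.9
```

{"api": "carry_out", "payload": {"deltas": [[0,0,-0.2,0,-1],[0,0,-0.45,0,-1],[0,0,-0.7,0,-1],[0,0,-0.7,0,-1],[0,0,-0.7,0,-1]]}}

```text
clock: 6.55
position: [0.455, -0.056, 0.1673]
ee_rot: [0.688, 0.726, 0.0, -0.0]
ft_force: [-0.2, -0.6, -2.3]
grip_width: 0.581
grasp_force: 43.0
```

```bash
python3 go.py .535 .137 .169 93.85;  python3 - <<'E'
from fit import *
Q=[]
for n in("top","side"):
    p=camera(n); save(p,n+"1.png")
    for o in outline_of("elbow",p):
        g=p["img"][o["region"]].mean(0); P,u,v=cloud(p,o["region"])
        print(n,g.round(),np.median(P,0).round(3),len(P))
        if g.max()<70:
            f=elbow_fit(P,[.456,-.055,1.63,.105]); print(f.x.round(4),np.degrees(f.x[2]),np.median(f.fun))
E
```

```text
units [ 1.2554  0.6025 -0.0106] spin -0.0244 yaw now 93.12 pos [ 0.455  -0.056   0.1673] tilt [-0.  0. -1.] 6.55 q [-0.65  0.01  0.68  2.02 -0.01  1.11  0.1 ]
top [ 70. 158. 151.] [ 0.58  -0.028  0.081] 944
top [214. 208. 200.] [ 0.371 -0.162  0.083] 536
top [178. 100.  53.] [ 0.541 -0.15   0.081] 940
side [44. 89. 81.] [ 0.576 -0.038  0.06 ] 1173
side [49. 37. 30.] [ 0.449 -0.074  0.154] 1374
[ 0.4539 -0.055   1.6289  0.1012] 93.32916052510974 0.0010108765545538256
side [119.  62.  13.] [ 0.537 -0.166  0.061] 1699
side [137. 132. 121.] [ 0.37  -0.16   0.075] 1442
```

View pics/side1.png

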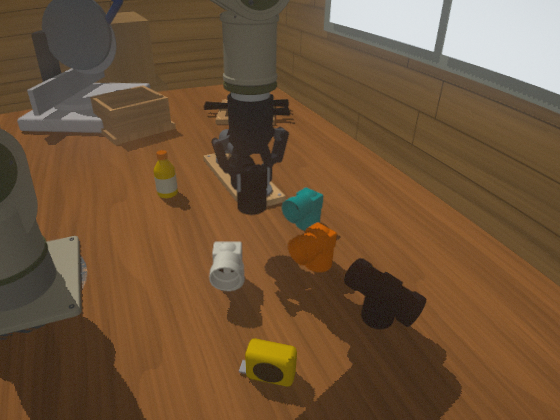

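The elbow is held upright at about (252,190) in the side picture, with its underside at z about 0.10 and centred on the TCP.

{"api": "carry_out", "payload": {"deltas": [[0.2,0.1,0,-0.02,-1],[0.45,0.25,0,-0.02,-1],[0.7,0.4,0,-0.02,-1],[0.9,0.55,0,-0.02,-1],[1,0.6,0,-0.02,-1],[1,0.6,0,-0.02,-1],[1,0.6,0,-0.02,-1]]}}

```text
clock: 7.62
position: [0.5367, 0.097, 0.1676]
ee_rot: [0.684, 0.729, -0.0, -0.0]
ft_force: [0.6, -0.3, -3.5]
grip_width: 0.577
grasp_force: 42.9
```

```bash
python3 go.py .535 .1365 .12 93.85
```

```text
units [0.2638 0.0058 0.3172] spin -0.008 yaw now 93.61 pos [0.5367 0.097  0.1676] tilt [-0.001 -0.001 -1.   ] 7.625 q [-0.76  0.24  0.58  1.81 -0.14  1.13 -0.08]
```

{"api": "carry_out", "payload": {"deltas": [[0.15,0.006,0,-0.01,-1],[0.264,0.006,0,-0.01,-1],[0.264,0.006,0,-0.01,-1],[0.264,0.006,0,-0.01,-1]]}}

```text
clock: 8.12
position: [0.5354, 0.1377, 0.1678]
ee_rot: [0.682, 0.731, -0.0, 0.0]
ft_force: [-0.0, 0.1, -2.1]
grip_width: 0.583
grasp_force: 42.9
```

```bash
python3 go.py .535 .1365 .09 93.85;  python3 - <<'E'
from fit import *
for n in("top","side","wrist"):
    p=camera(n); 
    for o in outline_of("elbow",p):
        g=p["img"][o["region"]].mean(0); P,u,v=cloud(p,o["region"])
        if np.median(P[:,1])>.08:
            f=elbow_fit(P,[.535,.137,1.63,.105]); print(n,g.round(),len(P),f.x.round(4),np.degrees(f.x[2]),np.median(f.fun))
E
```

```text
units [-0.0079 -0.0034  0.5187] spin 0.0052 yaw now 94.01 pos [0.5354 0.1377 0.1678] tilt [-0. -0. -1.] 8.125 q [-0.81  0.26  0.55  1.79 -0.15  1.14 -0.14]
top [37. 37. 38.] 286 [0.5346 0.1396 1.7596 0.1052] 100.81832772162215 0.0011023117739371157
side [52. 40. 31.] 899 [0.5356 0.1387 1.6444 0.1033] 94.21883232243913 0.001208524399988694
wrist [49. 48. 49.] 28446 [0.535  0.1376 1.6374 0.1038] 93.81836267101906 0.0004905082798147987
```

{"api": "carry_out", "payload": {"deltas": [[0,0,0.12,0,-1],[0,0,0.25,0,-1],[0,0,0.36,0,-1],[0,0,0.45,0,-1],[0,0,0.49,0,-1],[0,0,0.49,0,-1],[0,0,0.49,0,-1]]}}

```text
clock: 9.3
position: [0.5359, 0.1383, 0.0948]
ee_rot: [0.682, 0.731, 0.0, 0.0]
ft_force: [-0.3, 0.8, -0.9]
grip_width: 0.579
grasp_force: 42.9
```

{"api": "carry_out", "payload": {"deltas": [[0,0,0.02,0,-1],[0,0,0.035,0,-1],[0,0,0.047,0,-1],[0,0,0.047,0,-1],[0,0,0.047,0,-1]]}}

```text
clock: 9.93
position: [0.5355, 0.1382, 0.0879]
ee_rot: [0.682, 0.731, 0.0, -0.0]
ft_force: [-3.7, -1.2, 8.6]
grip_width: 0.577
grasp_force: 43.9
```

Run:
```python
from fit import *
for n in("side","wrist"):
    p=camera(n); 
    if n=="wrist": save(p,"w5.png")
    for o in outline_of("elbow",p):
        g=p["img"][o["region"]].mean(0); P,u,v=cloud(p,o["region"])
        if np.median(P[:,1])>.08:
            f=elbow_fit(P,[.535,.137,1.63,.025]); print(n,g.round(),len(P),f.x.round(4),np.degrees(f.x[2]),np.median(f.fun))
```

```text
side [51. 39. 31.] 761 [0.5344 0.1394 1.6702 0.0225] 95.69389666342728 0.001095633283490556
wrist [46. 46. 47.] 28298 [0.5348 0.1382 1.6376 0.0239] 93.82675061639237 0.0004938039526416853
```

Seated: there is contact force and the underside reads z 0.024. Now I open and rise straight up.

{"api": "carry_out", "payload": {"deltas": [[0,0,0,0,-0.2],[0,0,0,0,0.2],[0,0,0,0,1],[0,0,0,0,1],[0,0,0,0,1],[0,0,0,0,1],[0,0,-0.1,0,1],[0,0,-0.3,0,1],[0,0,-0.6,0,1],[0,0,-0.9,0,1],[0,0,-0.9,0,1],[0,0,-0.9,0,1]]}}

```text
clock: 11.62
position: [0.5353, 0.1382, 0.2224]
ee_rot: [0.682, 0.731, 0.0, -0.0]
ft_force: [0.6, -0.0, 0.0]
grip_width: 1.0
grasp_force: 0.0
```

{"api": "carry_out", "payload": {"deltas": [[-0.3,-0.2,0,0,1],[-0.6,-0.3,0,0,1],[-0.7,-0.3,0,0,1],[-0.7,-0.3,0,0,1],[-0.7,-0.3,0,0,1]]}}

```text
clock: 12.25
position: [0.498, 0.0317, 0.2218]
ee_rot: [0.681, 0.732, -0.0, -0.0]
ft_force: [0.1, 0.6, 0.2]
grip_width: 0.999
grasp_force: 0.0
```

Run:
```python
from fit import *
for n in("side","top","wrist"):
    p=camera(n); 
    if n=="wrist": save(p,"w6.png")
    for o in outline_of("elbow",p):
        g=p["img"][o["region"]].mean(0); P,u,v=cloud(p,o["region"])
        if np.median(P[:,1])>.08:
            f=elbow_fit(P,[.535,.137,1.63,.025]); print(n,g.round(),len(P),f.x.round(4),np.degrees(f.x[2]),np.median(f.fun))
    if n!="wrist": print([b["position"] for b in boxes_of("tee",p)][:1])
    if n=="wrist":
        r,pi,t,P=station(p); pi=P[P[:,2]>.1]
        d=cv2.fitLine((pi[:,:2]*1000).astype(np.float32),cv2.DIST_HUBER,0,.01,.01).ravel();print(d,r)
```

```text
side [55. 42. 33.] 1010 [0.5347 0.1393 1.6147 0.0232] 92.51731997037591 0.0009717239710750492
[[0.573, -0.3257, 0.0713]]
[[0.5877, -0.3056, 0.0828]]
wrist [39. 38. 38.] 7544 [0.5359 0.1404 1.6627 0.0237] 95.26313203252553 0.0008233923407178437
[ 9.4322167e-02 -9.9554175e-01  5.5909308e+02  1.4449353e+02] ((534.667724609375, 143.7578582763672), (109.88845825195312, 123.18660736083984), 3.568446636199951)
```

View pics/w6.png

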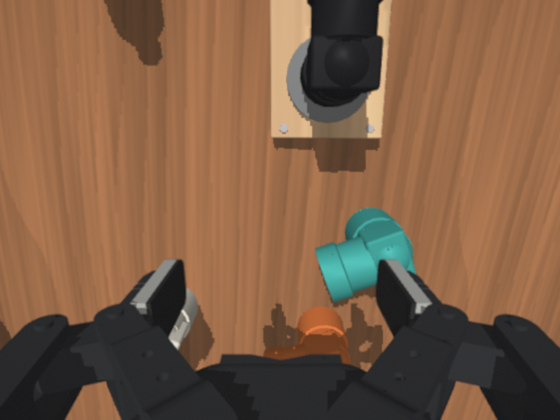

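The elbow sits over the flange at (345,60), at the edge of the wrist view. I'll move to see it whole together with the pipe.

{"api": "carry_out", "payload": {"deltas": [[0.3,0.1,-0.2,0,1],[0.6,0.2,-0.3,0,1],[0.75,0.2,-0.3,0,1],[0.75,0.2,-0.3,0,1],[0.75,0.2,-0.3,0,1]]}}

```text
clock: 13.32
position: [0.52, 0.1433, 0.2671]
ee_rot: [0.682, 0.731, -0.0, 0.0]
ft_force: [-0.3, -0.4, -0.3]
grip_width: 1.001
grasp_force: 0.0
```

Run:
```python
from fit import *
p=camera("wrist"); save(p,"w7.png")
for o in outline_of("elbow",p):
    P,u,v=cloud(p,o["region"])
    if np.median(P[:,1])>.08:
        f=elbow_fit(P,[.535,.137,1.63,.025]); print(len(P),f.x.round(4),np.degrees(f.x[2]),np.median(f.fun))
r,pi,t,P=station(p); pi=P[P[:,2]>.1]; print(r)
```

```text
((530.74755859375, 204.85958862304688), (110.98553466796875, 247.54518127441406), 3.949812412261963)
```

View pics/w7.png

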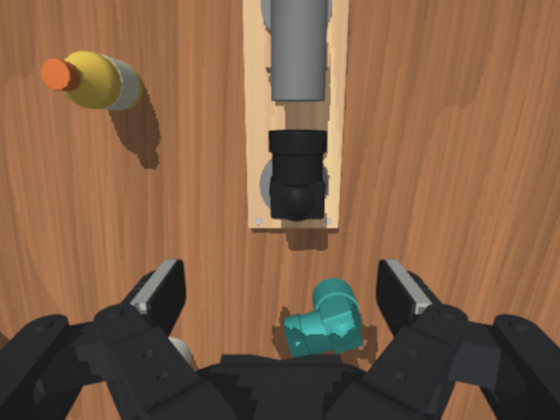

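The elbow's body (297,200), its mouth (298,133) and the pipe (298,60) lie on one line. The elbow is seated and released.

```bash
python3 -c "
from workcell import ticket; print(ticket.hand_in())"
```

```text
the job is handed in; nothing more can be done
None
```

The job is handed in: the black elbow is seated on the stub with its underside at about z = 24 mm, its outlet lined up with the grey pipe, released with the gripper clear, and the tee still standing where it was.

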